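# Touch off a clamped casting and pop-mark its kingpin recess

## Task

The lorry chassis casting is clamped for drilling, set down by eye, so first touch it off: take the automatic centre punch from its block and rest the side of its nose lightly (a few newtons, a moment each time) on the plain long side near the cab, on that side near the tail, then round the corner on the tail end face. Its kingpin recess lies 30 mm in from the tail and 16 mm in from the plain side: enter it with the upright punch and press down until the nose is fully in, marking nothing else and never pushing hard. Stand the punch back in its hole, point down, and leave it.

Things in the scene. Friction and masses are not known exactly. Their poses are not given: they have to be found in the camera images.
- plate: Aluminium fixture plate 240 (x) by 170 (y) by 15 mm, fixed; origin at the centre of its underside, 3 mm above the table. It carries, clamped rigid, a dull grey white-metal casting of a lorry chassis: a block 130 mm long, 50 wide, 28 high, with a raised cab at its +x end. Soft metal: a push over 20 N dents it
- nest (a point): Point on the plate's top, 18 mm above the table, plate's axes: the NOMINAL middle of the block's underside. The casting was set by eye: its true middle is up to 4 mm off along x, 6 mm along y, and it is skewed up to 0.1 rad about it. In the casting's own axes (from its true middle): plain long side = flat face y -25 mm; tail = flat face x -65 mm; flat deck at z 28 mm
- recess (a point): NOMINAL place of the kingpin recess's mouth (nest x -35, y -9, z 28 mm); the true one moves with the casting: 30 mm from the tail face, 16 mm from the plain side. A round blind recess in the deck, 12 mm wide, 8 mm deep, flat floor. With the nose's point on its floor, the fingers stay clear of the casting
- cab_roof (a point): NOMINAL middle of the cab's roof (nest x +43, y 0, z 58 mm). Cab: x 27 to 63 mm. Beyond the block a bumper ledge to x 81 mm under a strap clamp (38 mm high). A second clamp on the far long side (+y, with two axle bosses) reaches over the deck at x -6 to +14, y from +13 mm; its stud stands 24 mm above the deck
- punch: Automatic centre punch, steel, 115 mm long, about 100 g, point down in the wooden block. Origin at the point of the unpressed nose, z up along the tool. Round knurled body 14 mm in diameter from 35 to 115 mm above the point; below it the round nose, 8 mm in diameter, straight from 7 to 35 mm above the point, then a cone to the point. Gripped with the TCP 75 mm above the point it clears everything
- nose (a joint): how far the sprung nose is pushed into the body, along the tool: 0 out, 0.007 m fully in. It starts to yield at about 3 N and is fully in at about 11.5 N
- punch_tip (a point): the point of the nose
- block: Fixed wooden tool block, 130 (x) by 56 (y) by 50 mm high, origin at the centre of its underside, 3 mm above the table. Two holes in the top: the wider, at x = -36 mm, holds the punch; the other, at x = +36 mm, a needle file with a wooden handle that stands 62 mm above the block's top
- stand_hole (a point): centre of the mouth of the punch's hole: 17 mm in diameter, 40 mm deep; the block's top is 53 mm above the table and a punch standing in it has its point 13 mm above the table
- file: bystander: needle file standing in the block's other hole
- glue: bystander: small white glue bottle, 26 mm in diameter, 72 mm tall
- paintpot: bystander: small paint jar, 34 mm in diameter, 36 mm tall
- sander: bystander: sanding block 35 by 85 by 28 mm
- lorry: bystander: half-built model lorry, 82 mm long, 37 mm high
- screwdriver: bystander: screwdriver, 150 mm long, lying
- tweezers: bystander: steel tweezers, 125 mm long, lying

How it is judged:
On the way, in this order (a step that is already met when the one before it is completed fails the run):
1. the nose rests lightly (0.5 to 10 N) against the casting's plain side near the cab, its point 4 mm or more below the deck and clear of the plate (contact force between punch and plate between 0.5 and 10 N and x of punch_tip in the frame of nest between 0.015 and 0.066 m and y of punch_tip in the frame of nest below -0.015 m and z of punch_tip in the frame of nest between 0.0015 and 0.024 m), for 0.2 s.
2. the nose rests lightly (0.5 to 10 N) against the casting's plain side near the tail, its point 4 mm or more below the deck and clear of the plate (contact force between punch and plate between 0.5 and 10 N and x of punch_tip in the frame of nest between -0.061 and -0.015 m and y of punch_tip in the frame of nest below -0.015 m and z of punch_tip in the frame of nest between 0.0015 and 0.024 m), for 0.2 s.
3. the nose rests lightly (0.5 to 10 N) against the middle of the tail end face, its point 4 mm or more below the deck and clear of the plate (contact force between punch and plate between 0.5 and 10 N and x of punch_tip in the frame of nest below -0.062 m and y of punch_tip in the frame of nest between -0.025 and 0.025 m and z of punch_tip in the frame of nest between 0.0015 and 0.024 m), for 0.2 s.
4. the upright punch (within 0.12 rad) is pressed in 5.5 mm or more with its point on the floor of the recess (value of joint nose above 0.0055 m and contact force between punch and plate above 3 N and x of punch_tip in the frame of nest between -0.045 and -0.025 m and y of punch_tip in the frame of nest between -0.023 and 0.005 m and z of punch_tip in the frame of nest between 0.017 and 0.0235 m and angle between punch's own z axis and vertical below 0.12 rad), for 0.1 s.
At the end, for the whole second after the job is handed in: the punch stands point down in its own hole of the block again, its point at least 34 mm below the block's top and within 7 mm of the hole's axis, leaning less than 0.15 rad, released and at rest (horizontal distance between punch_tip and stand_hole below 0.007 m and z of punch_tip in the frame of stand_hole below -0.034 m and angle between punch's own z axis and vertical below 0.15 rad and linear speed of punch below 0.02 m/s and contact force between the fingers and punch below 0.1 N); the robot touches nothing.
It fails at once if the casting or its plate is pushed harder than 20 N (contact force between any of punch, the arm, the fingers and plate above 20 N).
It fails at once if something other than the recess is marked: the nose is pressed in by more than 2.5 mm on the deck, the plate or a clamp (value of joint nose above 0.0025 m and contact force between punch and plate above 2 N and not (x of punch_tip in the frame of nest between -0.045 and -0.025 m and y of punch_tip in the frame of nest between -0.023 and 0.005 m and z of punch_tip in the frame of nest between 0.017 and 0.0235 m)).
It fails at once if a bystander is shifted by more than 20 mm (the file: pulled or knocked out of place) (distance of any of file, glue, paintpot, sander, lorry, screwdriver, tweezers from where it was at the start of the episode above 0.02 m).
It also fails if it takes over 67 s, if anything falls off the work surface, if the arm or the gripper's body presses on something with over 40 N, if the wrist force passes 120 N, or if a joint passes its speed limit or range.

## Robot

A 6-joint arm with a two-finger parallel gripper is mounted at the origin on the work surface. World frame = base frame: x ahead of the robot, y to its left, z up, the work surface at z = 0. Lengths are in m, angles in rad, forces in N, time in s.
With the tool pointing down it reaches from about 0.375 to 0.75 m from the base axis. Payload 9 kg.
Tool frame: the origin (TCP) lies between the finger pads, 19 mm behind the fingertips; this is the grasp point; z points along the fingers, y is the line along which they close (so a half turn about z gives the same grasp; the last joint's range is limited). The gripper opens to 85 mm and grips with 20 to 120 N. Pads are 22 mm wide; open, the fingers measure 114 mm over their backs; the gripper's body (76 mm by 85 mm) begins 54 mm behind the grasp point. The pads swing forward as they close: fully open they stand 13 mm farther back than shut.
Start: joints at [0.956, 0.104, 0.097, 1.564, 0, 1.353], TCP at [0.232, 0.553, 0.25] pointing down, gripper open.
Joint ranges: [-2.99, 2.99], [-0.84, 1.86], [-1.1, 1.16], [-1.84, 2.11], [-1.51, 1.56], [-3.14, 3.14]. Speed limits (rad/s): [2.22, 2.22, 2.57, 3.14, 3.14, 3.14].

## Interface

Orientations are given as a unit quaternion [w, x, y, z].
In Python, from plant import sensors, optics, finish_job gives the robot as it stands.
- The arm moves only by the tool send_rows, never from a script. Its argument "increments" is a list that holds one entry, the list of rows, each a list of 5 numbers: the finger opening in cm, from 0 to 8.54, then the shift along the tool's x, y, z in cm, then the turn about the tool's z in degrees. A call has 1 to 12 rows; each row shifts and turns the commanded pose from where the row before left it, along the tool's axes as they then stand; what a row does not reach is not made up. A row lasts 1/10 s, in which the tool goes at most 50 mm and 8.59 degrees, less where a joint would pass 70% of its speed; a pose out of reach is approached as far as the arm can. A call is refused whole if a number of a shift passes 5 or a number of a turn 8.59, either way. A call with a gripper value outside its range is refused whole. The fingers move at their own pace and stop on an object; the grip force is fixed at half the most. Time passes only in rows, so rows that do not move let the fingers close. It gives the time, the measured TCP pose, the force, the opening and the grip force at its end, in the units of the state.
- sensors.get_obs(): the state, without advancing time (a new reading comes with each control period).
- optics.get_image(name): name is "scene" or "top"; returns the picture (480x640x3 uint8, blue, green, red); there is no depth.
- optics.camera_params(name): a dict with "camera_matrix" (3x3 intrinsics, pixels), "k1" (the pictures are not rectified: a ray, as slopes to the right and down, at radius r is drawn at 1 + k1 r^2 times it, then the intrinsics apply), "world_from_camera" (4x4, takes a point from camera to world coordinates). Camera axes: x right, y down, z forward; pixel columns grow to the right and rows downward; lengths in m; the calibration is good to about 2 mm. A picture is of the moment at which its call begins. camera_params takes no time and is no camera call.
- finish_job(): hands the job in; it is judged then, once.
Trained networks look in the newest picture that a camera, given by its name, has taken for a name from the list of things; names that differ only in an ending like _2 or _b are one class to them, and where a whole thing is asked for, a point or a joint stands for the part that bears it (a point fixed in the world has none). Each returns a list of dicts, best first, with "confidence" (0 to 1); they miss things now and then, are a little off and sometimes report something else, mostly with a low value. They report only what shows in the picture. A call takes as long as a camera call.
- optics.search_frame(camera, thing): "at" ([column, row] as shares, 0 to 1, of the picture: columns of its width, rows of its height, amid what is visible of it).
- optics.tip_of(camera, thing): "at" ([column, row] as shares, 0 to 1, of the picture: columns of its width, rows of its height: a listed point, or the origin of a listed thing).
The state is a dict: "clock": time; "joint_pos": joint angles; "dq": joint speeds; "joint_torque": joint torques, N m; "ee_pos": TCP position; "orientation": TCP orientation; "contact_force": force on the tool from outside, world axes, zero at the start; "wrist_torque": the same for the moment, N m; "grip_width": finger opening in m; "gripper_force": force on a finger pad.
Only numpy, scipy, OpenCV 4.12 (cv2) and the standard library are available. Lean on these libraries where they do the work, as an engineer would, in place of code of your own. Each camera call takes 0.05 s, during which the arm holds its last target. There are 200 camera calls.

## Working session

There is one attempt and no reset: what is moved stays moved. The work goes in short steps, Python scripts to look and compute and a tool call to move; the robot and the scene stay as the last step left them, time stands still between calls to the robot, and variables do not carry over. Pictures are saved under pics/ and viewed, at most 10 in all, crops included, and the job is handed in when it is done.

Besides the shell and the picture viewer there is one more tool, called after "Call:" as name(argument=value, ...), one argument or row to a line, values as JSON. send_rows: Moves the arm, as the interface text tells. Its arguments: {"type":"object","properties":{"increments":{"type":"array"}},"required":["increments"]}

```bash
mkdir -p pics
cat > h.py <<'E'
import numpy as np, cv2
from plant import sensors, optics, finish_job
def ray(cam,uv):
    p=optics.camera_params(cam);K=np.array(p["camera_matrix"]);T=np.array(p["world_from_camera"])
    d=np.array([(uv[0]-K[0,2])/K[0,0],(uv[1]-K[1,2])/K[1,1]]);s=d.copy()
    for _ in range(30): s=d/(1+p["k1"]*(s@s))
    return T[:3,3],T[:3,:3]@np.array([s[0],s[1],1])
def at_z(cam,uv,z):
    o,d=ray(cam,uv);return o+d*(z-o[2])/d[2]
def proj(cam,X):
    p=optics.camera_params(cam);K=np.array(p["camera_matrix"]);T=np.array(p["world_from_camera"])
    c=T[:3,:3].T@(np.array(X)-T[:3,3]);s=c[:2]/c[2];s=s*(1+p["k1"]*(s@s))
    return K[:2,:2]@s+K[:2,2]
def tri(uv1,uv2):
    (o1,d1),(o2,d2)=ray("scene",uv1),ray("top",uv2)
    d1=d1/np.linalg.norm(d1);d2=d2/np.linalg.norm(d2)
    A=np.c_[d1,-d2];t=np.linalg.lstsq(A,o2-o1,rcond=None)[0]
    a,b=o1+d1*t[0],o2+d2*t[1];return (a+b)/2,np.linalg.norm(a-b)
E
python3 - <<'E'
from h import *
np.set_printoptions(precision=4,suppress=True)
for c in("scene","top"):
    cv2.imwrite(f"pics/{c}0.png",optics.get_image(c))
    p=optics.camera_params(c);print(c,np.array(p["world_from_camera"]),p["k1"],p["camera_matrix"][0][0])
Z=dict(plate=.003,nest=.018,recess=.046,cab_roof=.076,punch_tip=.013,block=.003,stand_hole=.053)
for t,z in Z.items():
    for c in("scene","top"):
        for r in optics.tip_of(c,t)[:2]:
            uv=np.array(r["at"])*[640,480];print(t,c,uv,round(r["confidence"],2),at_z(c,uv,z))
print(sensors.get_obs())
E
```

```text
scene [[-0.6897  0.4157 -0.5928  1.1805]
 [ 0.7238  0.4178 -0.5491  0.5429]
 [ 0.0194 -0.8078 -0.5891  0.6719]
 [ 0.      0.      0.      1.    ]] 0.003909388523120371 515.8014613540307
top [[-0.0006 -0.9947  0.1026  0.4833]
 [-1.      0.0007  0.001  -0.0384]
 [-0.0011 -0.1026 -0.9947  0.9898]
 [ 0.      0.      0.      1.    ]] -0.07984039554850313 477.7750915973863
plate top [394.112 276.912] 0.86 [ 0.5052 -0.1859  0.003 ]
nest scene [201.984 282.576] 0.57 [ 0.779  -0.1419  0.018 ]
nest scene [278.784 220.512] 0.55 [ 0.5264 -0.1977  0.018 ]
nest top [401.6   264.624] 0.67 [ 0.5298 -0.1994  0.018 ]
nest top [268.48 151.68] 0.66 [0.7661 0.0747 0.018 ]
recess scene [259.968 207.6  ] 0.64 [ 0.5488 -0.235   0.046 ]
recess top [425.216 254.016] 0.73 [ 0.5494 -0.2422  0.046 ]
cab_roof scene [282.688 204.   ] 0.75 [ 0.5342 -0.1741  0.076 ]
cab_roof scene [423.104 266.496] 0.61 [0.4987 0.1704 0.076 ]
cab_roof top [386.688 259.92 ] 0.66 [ 0.5361 -0.1612  0.076 ]
cab_roof top [221.888 283.92 ] 0.62 [0.4903 0.1543 0.076 ]
block scene [408.704 300.384] 0.58 [0.5222 0.1652 0.003 ]
block scene [385.6  235.68] 0.2 [0.3822 0.0003 0.003 ]
block top [215.68  254.784] 0.75 [0.5511 0.1838 0.003 ]
block top [221.504 270.816] 0.59 [0.5179 0.171  0.003 ]
stand_hole scene [421.12  266.112] 0.79 [0.4741 0.1527 0.053 ]
stand_hole top [221.824 283.392] 0.74 [0.4915 0.1593 0.053 ]
stand_hole top [393.728 271.824] 0.7 [ 0.5141 -0.1778  0.053 ]
{'clock': 0.8, 'joint_pos': array([0.9563, 0.1041, 0.0973, 1.5639, 0.    , 1.3531]), 'dq': array([-0.0008,  0.0001,  0.0017,  0.0001, -0.0008, -0.0007]), 'joint_torque': array([ -0.0009, -55.6718,  50.3748,   0.0005,  -0.0004,  -0.    ]), 'ee_pos': array([0.2319, 0.5534, 0.25  ]), 'orientation': array([0.    , 0.1971, 0.9804, 0.0001]), 'contact_force': array([ 0.1993, -0.3113, -0.3724]), 'wrist_torque': array([-0.0212,  0.008 ,  0.0321]), 'gripper_force': 0.0, 'grip_width': 0.08560067985706195}
```

View pics/scene0.png

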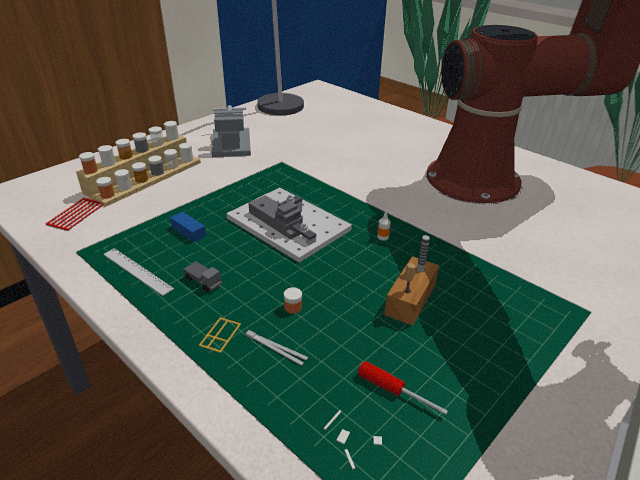

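View pics/top0.png

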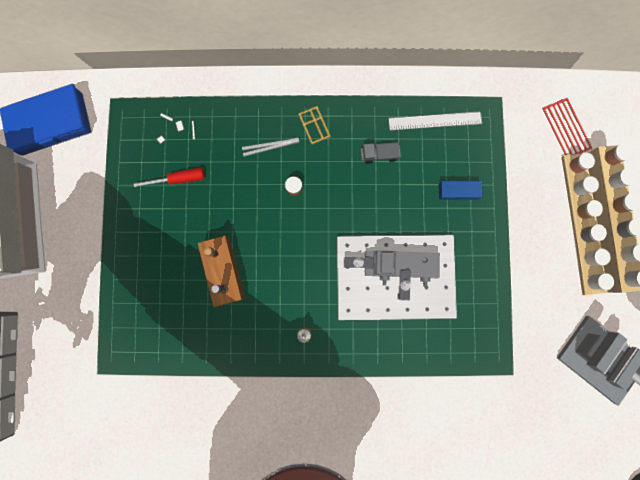

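The scene view shows the punch in the wooden block at about (423,240–270), the file at about (408,275) and the plate with its casting at about (288,222). In the top view the plate spans (337–456, 235–320), with the cab and bumper on the left (+y world), the plain side facing up (+x world) and the tail at about (440,263). The block is at about (220,270), with the punch top at about (215,289).

Run:
```python
import cv2,numpy as np
a=cv2.imread("pics/top0.png")
cv2.imwrite("pics/c1.png",cv2.resize(a[228:328,330:463],None,fx=6,fy=6,interpolation=cv2.INTER_CUBIC)[:600,:800])
b=cv2.resize(a[225:315,185:255],None,fx=5.6,fy=5.6,interpolation=cv2.INTER_CUBIC)
c=cv2.imread("pics/scene0.png");c=cv2.resize(c[230:325,380:445],None,fx=5.6,fy=5.6,interpolation=cv2.INTER_CUBIC)
h=min(len(b),len(c));cv2.imwrite("pics/c2.png",np.hstack([b[:h],c[:h]]))
```

```text
(no output)
```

View pics/c1.png

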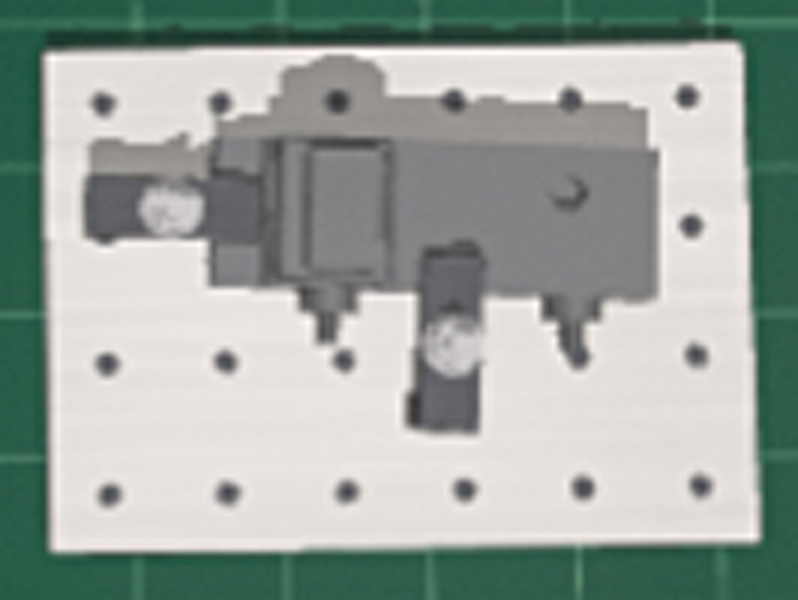

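View pics/c2.png

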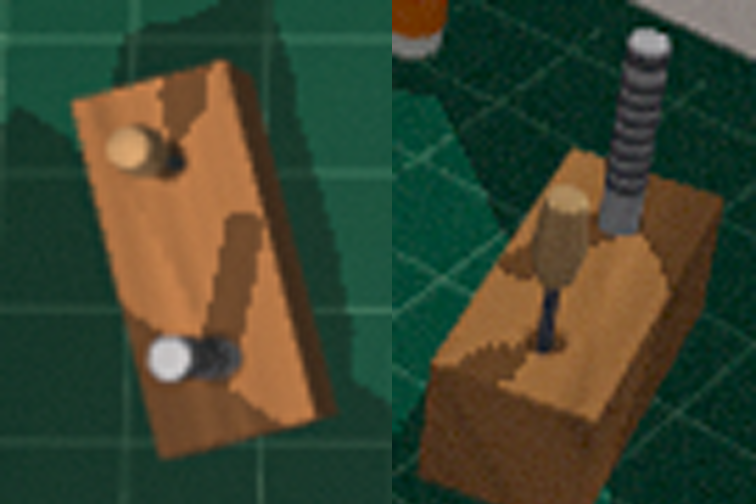

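c1: plate top corners at crop (43,50), (743,42), (762,542) and (50,552). Deck tail corners are at (658,150) and (657,300), and the recess is at (568,190). c2: block top corners at about (72,100), (222,60), (315,422) and (160,460). The punch cap is at (168,360) in top, and (256,42) in the scene half.

Run:
```python
from h import *
np.set_printoptions(precision=4,suppress=True)
f=lambda c,o,k:np.array(o)+(np.array(c)+.5)/k-.5
P=lambda c,z:at_z("top",f(c,(330,228),6),z)
B=lambda c,z:at_z("top",f(c,(185,225),5.6),z)
q=[P(c,.018) for c in((43,50),(743,42),(762,542),(50,552))]
pc=np.mean(q,0);ax=(q[0]+q[3]-q[1]-q[2])/2;print("plate",pc,np.linalg.norm(ax),np.degrees(np.arctan2(ax[1],ax[0])))
for n,c in dict(tailplain=(658,150),tailfar=(657,300),rec=(568,190),far=(209,287)).items():print(n,P(c,.046))
b=[B(c,.053) for c in((72,100),(222,60),(315,422),(160,460))]
bc=np.mean(b,0);ax=(b[0]+b[1]-b[2]-b[3])/2;print("block",b,bc,np.linalg.norm(ax),np.degrees(np.arctan2(ax[1],ax[0])))
u=ax/np.linalg.norm(ax);print("hole",bc-.036*u)
top=f((168,360),(185,225),5.6);sc=f((256,42),(380,230),5.6)
print("cap",at_z("top",top,.128),at_z("scene",sc,.128),tri(sc,top))
# scene: file top / punch foot check
print("filetop",B((128,148),.115))
print("punch enters block (scene)",at_z("scene",f((232,225),(380,230),5.6),.053), "top",B((215,358),.053))
T=np.array(optics.camera_params("top")["world_from_camera"])
for c,z in (("sander",.028),("glue",.072),("paintpot",.036)):
  for r in optics.search_frame("top",c)[:1]: print(c,r["confidence"],at_z("top",np.array(r["at"])*[640,480],z))
```

```text
plate [ 0.5052 -0.1885  0.018 ] 0.24055305782777187 90.57108040166132
tailplain [ 0.5522 -0.2704  0.046 ]
tailfar [ 0.5026 -0.2689  0.046 ]
rec [ 0.539  -0.2401  0.046 ]
far [ 0.5073 -0.1208  0.046 ]
block [array([0.5722, 0.2095, 0.053 ]), array([0.5864, 0.1563, 0.053 ]), array([0.4593, 0.1213, 0.053 ]), array([0.446 , 0.1756, 0.053 ])] [0.516  0.1657 0.053 ] 0.13122146851889668 15.228540353388412
hole [0.4812 0.1562 0.053 ]
cap [0.481  0.1564 0.128 ] [0.4831 0.156  0.128 ] (array([0.4814, 0.156 , 0.1272]), np.float64(0.0015250915500407433))
filetop [0.5504 0.1741 0.115 ]
punch enters block (scene) [0.4836 0.159  0.053 ] top [0.4815 0.1568 0.053 ]
sander 0.74 [ 0.6843 -0.3206  0.028 ]
glue 0.68 [ 0.3938 -0.0002  0.072 ]
paintpot 0.49 [0.691  0.0177 0.036 ]
```

Call:
send_rows(
  increments=[
    [[8.5,0,0,0,-7.6],[8.5,0,0,0,-7.6],[8.5,0,0,0,-7.5],[8.5,-2.5,-4,0,0],[8.5,-2.5,-4,0,0],[8.5,-2.5,-4,0,0],[8.5,-2.5,-4,0,0],[8.5,-2.5,-4,0,0],[8.5,-2.5,-4,0,0],[8.5,-2.5,-4,0,0],[8.5,-2.5,-4,0,0],[8.5,-2.5,-4,0,0]],
  ],
)

```text
clock: 2.15
ee_pos: [0.4574, 0.1915, 0.2503]
orientation: [0.0, 0.0, 1.0, 0.0]
contact_force: [0.4, 0.1, -0.3]
grip_width: 0.0851
gripper_force: 0.0
```

Call:
send_rows(
  increments=[
    [[8.5,-2.4,-3.5,0,0],[8.5,0,0,3,0],[8.5,0,0,4,0],[8.5,0,0,4,0],[8.5,0,0,3.2,0],[8.5,0,0,2,0],[8.5,0,0,0,0],[8.5,0,0,0,0]],
  ],
)

```text
clock: 2.95
ee_pos: [0.4807, 0.1583, 0.0887]
orientation: [0.0, 0.0, 1.0, 0.0]
contact_force: [-0.8, -1.1, -0.3]
grip_width: 0.0849
gripper_force: 0.0
```

Call:
send_rows(
  increments=[
    [[8.5,0,-0.1,0.1,0],[0.5,0,0,0,0],[0.5,0,0,0,0],[0.5,0,0,0,0],[0.5,0,0,0,0],[0.5,0,0,0,0],[0.5,0,0,0,0],[0.5,0,0,0,0],[0.5,0,0,0,0]],
  ],
)

```text
clock: 3.85
ee_pos: [0.4807, 0.1574, 0.0871]
orientation: [0.0, 0.0, 1.0, 0.0]
contact_force: [-0.7, 1.8, 1.8]
grip_width: 0.0127
gripper_force: 58.3
```

Run:
```python
from h import *
o=sensors.get_obs();print(o["ee_pos"],o["orientation"],o["contact_force"],o["grip_width"],o["gripper_force"])
```

```text
[0.48072608 0.15737609 0.08712893] [1.27308547e-04 2.75487735e-04 9.99999941e-01 1.59417594e-04] [-0.66151144  1.81034494  1.81010147] 0.012650489176273953 58.31904351711273
```

Call:
send_rows(
  increments=[
    [[0.5,0,0,-1,0],[0.5,0,0,-2,0],[0.5,0,0,-3,0],[0.5,0,0,-3,0],[0.5,0,0,-2,0],[0.5,0,0,0,0],[0.5,0,0,0,0],[0.5,0,0,0,0]],
  ],
)

```text
clock: 4.65
ee_pos: [0.48, 0.1572, 0.1957]
orientation: [-0.001, 0.0, 1.0, -0.0]
contact_force: [0.1, -0.6, -1.3]
grip_width: 0.0124
gripper_force: 58.4
```

Run:
```python
from h import *
np.set_printoptions(precision=4,suppress=True)
o=sensors.get_obs();print(o["ee_pos"],o["contact_force"],o["wrist_torque"],o["grip_width"],o["gripper_force"])
e=o["ee_pos"]
for c in("scene","top"):
    a=optics.get_image(c);p=proj(c,e-[0,0,.075]);print(c,"pred tip",p,"tcp",proj(c,e))
    for r in optics.tip_of(c,"punch_tip")[:2]:print(r["confidence"],np.array(r["at"])*[640,480])
    if c=="scene":
        y,x=[int(v) for v in proj(c,e-[0,0,.02])];cv2.imwrite("pics/g1.png",cv2.resize(a[y-60:y+60,x-60:x+60],None,fx=5,fy=5,interpolation=cv2.INTER_CUBIC)) if 0 else cv2.imwrite("pics/g1.png",cv2.resize(a[x-60:x+60,y-60:y+60],None,fx=5,fy=5,interpolation=cv2.INTER_CUBIC))
        print("crop origin",y-60,x-60)
```

```text
[0.48   0.1572 0.1957] [ 0.1046 -0.6457 -1.3303] [0.0717 0.0053 0.0131] 0.012386934201287992 58.35515320301056
scene pred tip [426.2081 239.8795] tcp [432.14   205.2514]
0.51 [428.416 239.52 ]
crop origin 370 154
top pred tip [215.0652 289.3742] tcp [205.001  289.5108]
0.33 [393.984 275.904]
```

View pics/g1.png

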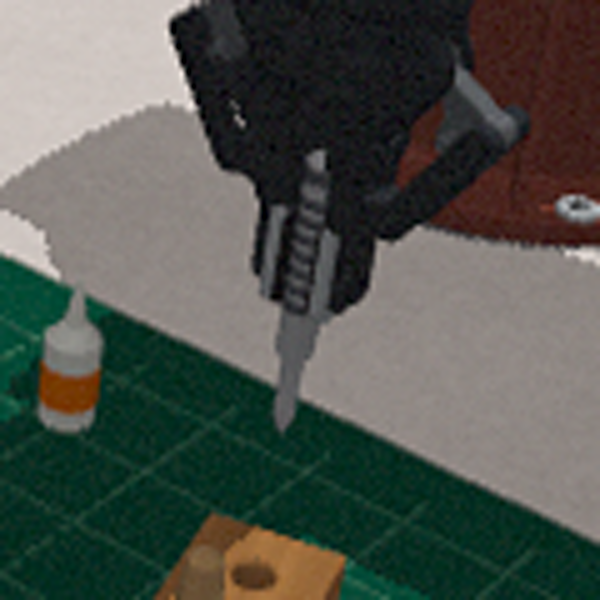

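The crop shows the punch gripped upright with its tip at crop (282,432), or pixel (426.3,240.3), within half a pixel of the prediction. The empty hole is visible at crop (255,572).

Call:
send_rows(
  increments=[
    [[0.5,0,-4,0,0],[0.5,0,-4,0,0],[0.5,-1.6,-4.3,0,0],[0.5,-1.6,-4.3,0,0],[0.5,-1.6,-4.3,0,0],[0.5,-1.6,-4.3,0,0],[0.5,-1.6,-4.3,0,0],[0.5,-1.5,-4.6,0,0],[0.5,0,0,0,0],[0.5,0,0,0,0],[0.5,0,0,0,0]],
  ],
)

```text
clock: 5.95
ee_pos: [0.5751, -0.1829, 0.1967]
orientation: [-0.0, 0.0, 1.0, 0.0]
contact_force: [0.2, 0.6, -1.3]
grip_width: 0.0127
gripper_force: 58.7
```

Run:
```python
from h import *
print("hole scene",at_z("scene",np.array([370,154])+(np.array([255,572])+.5)/5-.5,.053))
a=optics.get_image("top")
for r in optics.tip_of("top","stand_hole")[:2]:print(r["confidence"],at_z("top",np.array(r["at"])*[640,480],.053))
b=cv2.resize(a[270:310,195:250],None,fx=10,fy=10,interpolation=cv2.INTER_CUBIC);cv2.imwrite("pics/hole.png",b)
o=sensors.get_obs();print(o["ee_pos"],o["contact_force"])
```

```text
hole scene [0.47970942 0.15531182 0.053     ]
0.57 [0.48757345 0.15415175 0.053     ]
[ 0.57535878 -0.18257409  0.19722885] [ 0.90813433  0.3026641  -0.65123235]
```

View pics/hole.png

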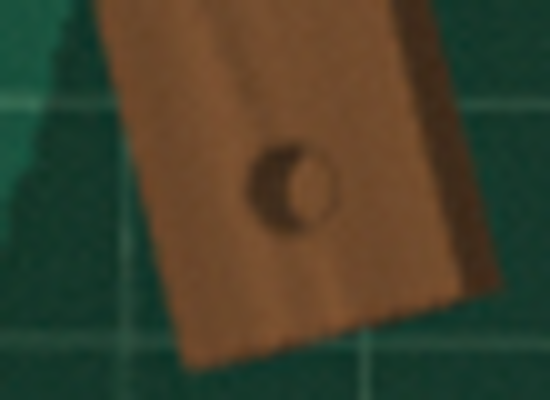

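The hole mouth is centred at about crop (292,190), which is pixel (223.7,288.5).

Call:
send_rows(
  increments=[
    [[0.5,0,-0.1,3,0],[0.5,0,0,3,0],[0.5,0,0,2.2,0],[0.5,0,0,1.5,0],[0.5,0.4,0,0,0],[0.5,0.3,0,0,0],[0.5,0.2,0,0,0],[0.5,0,0,0,0],[0.5,0,0,0,0]],
  ],
)

```text
clock: 6.95
ee_pos: [0.5669, -0.1851, 0.101]
orientation: [0.001, 0.0, 1.0, -0.0]
contact_force: [0.5, -0.2, -1.9]
grip_width: 0.0127
gripper_force: 58.8
```

Run:
```python
from h import *
print("hole top",at_z("top",(223.7,288.5),.053))
o=sensors.get_obs();print(o["ee_pos"],o["contact_force"],o["wrist_torque"],o["clock"])
```

```text
hole top [0.48153248 0.15539799 0.053     ]
[ 0.56691325 -0.18512818  0.10102548] [ 0.51548908 -0.17865606 -1.91352166] [-0.01080016  0.02789037  0.00451439] 6.95
```

Call:
send_rows(
  increments=[
    [[0.5,0.15,0,0,0],[0.5,0.15,0,0,0],[0.5,0.1,0,0,0],[0.5,0,0,0,0]],
  ],
)

```text
clock: 7.35
ee_pos: [0.5623, -0.1848, 0.0999]
orientation: [-0.0, 0.0, 1.0, 0.0]
contact_force: [-0.6, -0.6, -1.3]
grip_width: 0.0126
gripper_force: 58.8
```

Call:
send_rows(
  increments=[
    [[0.5,0.1,0,0,0],[0.5,0.1,0,0,0],[0.5,0,0,0,0]],
  ],
)

```text
clock: 7.65
ee_pos: [0.5603, -0.1848, 0.1]
orientation: [-0.0, 0.0, 1.0, 0.0]
contact_force: [-0.2, 0.1, -1.2]
grip_width: 0.0125
gripper_force: 58.8
```

Call:
send_rows(
  increments=[
    [[0.5,0.05,0,0,0],[0.5,0.05,0,0,0],[0.5,0,0,0,0]],
  ],
)

```text
clock: 7.95
ee_pos: [0.5594, -0.1848, 0.1]
orientation: [-0.0, 0.0, 1.0, 0.0]
contact_force: [-0.0, -1.1, -0.4]
grip_width: 0.0125
gripper_force: 58.8
```

Call:
send_rows(
  increments=[
    [[0.5,0.05,0,0,0],[0.5,0,0,0,0]],
  ],
)

```text
clock: 8.15
ee_pos: [0.559, -0.1848, 0.1]
orientation: [0.0, 0.0, 1.0, 0.0]
contact_force: [0.2, -0.2, -1.4]
grip_width: 0.0126
gripper_force: 58.8
```

Call:
send_rows(
  increments=[
    [[0.5,0.05,0,0,0],[0.5,0,0,0,0]],
  ],
)

```text
clock: 8.35
ee_pos: [0.5587, -0.1848, 0.1001]
orientation: [0.0, 0.0, 1.0, 0.0]
contact_force: [1.8, 0.1, -1.8]
grip_width: 0.0125
gripper_force: 58.8
```

Call:
send_rows(
  increments=[
    [[0.5,0.03,0,0,0],[0.5,0,0,0,0],[0.5,0,0,0,0]],
  ],
)

```text
clock: 8.65
ee_pos: [0.5584, -0.1848, 0.1002]
orientation: [0.0, 0.0, 1.0, 0.0]
contact_force: [3.7, 0.3, -1.1]
grip_width: 0.0126
gripper_force: 58.8
```

Call:
send_rows(
  increments=[
    [[0.5,0,0,0,0],[0.5,-0.3,0,0,0],[0.5,-0.3,0,0,0],[0.5,0,-1.5,0,0],[0.5,0,-2.5,0,0],[0.5,0,-1.5,0,0],[0.5,0,0,0,0],[0.5,0.25,0,0,0],[0.5,0.2,0,0,0],[0.5,0,0,0,0],[0.5,0,0,0,0]],
  ],
)

```text
clock: 9.75
ee_pos: [0.5596, -0.2392, 0.1001]
orientation: [0.0, -0.0, 1.0, 0.0]
contact_force: [0.0, 0.4, -1.1]
grip_width: 0.0122
gripper_force: 58.7
```

Call:
send_rows(
  increments=[
    [[0.5,0.05,0,0,0],[0.5,0.05,0,0,0],[0.5,0,0,0,0]],
  ],
)

```text
clock: 10.05
ee_pos: [0.5586, -0.2397, 0.1]
orientation: [0.0, 0.0, 1.0, 0.0]
contact_force: [0.2, -0.3, -2.0]
grip_width: 0.0124
gripper_force: 58.7
```

Call:
send_rows(
  increments=[
    [[0.5,0.05,0,0,0],[0.5,0.04,0,0,0],[0.5,0,0,0,0]],
  ],
)

```text
clock: 10.35
ee_pos: [0.5576, -0.2398, 0.0999]
orientation: [-0.0, 0.0, 1.0, 0.0]
contact_force: [0.3, 0.2, -0.4]
grip_width: 0.0125
gripper_force: 58.7
```

Call:
send_rows(
  increments=[
    [[0.5,0.04,0,0,0],[0.5,0,0,0,0],[0.5,0,0,0,0]],
  ],
)

```text
clock: 10.65
ee_pos: [0.5573, -0.2398, 0.1]
orientation: [0.0, 0.0, 1.0, 0.0]
contact_force: [0.2, -0.4, -0.3]
grip_width: 0.0127
gripper_force: 58.7
```

Call:
send_rows(
  increments=[
    [[0.5,0.04,0,0,0],[0.5,0,0,0,0],[0.5,0,0,0,0]],
  ],
)

```text
clock: 10.95
ee_pos: [0.557, -0.2398, 0.1]
orientation: [0.0, 0.0, 1.0, 0.0]
contact_force: [1.5, 0.6, -1.1]
grip_width: 0.0125
gripper_force: 58.7
```

Call:
send_rows(
  increments=[
    [[0.5,0.03,0,0,0],[0.5,0,0,0,0],[0.5,0,0,0,0],[0.5,0,0,0,0]],
  ],
)

```text
clock: 11.35
ee_pos: [0.5567, -0.2398, 0.1]
orientation: [0.0, 0.0, 1.0, 0.0]
contact_force: [2.6, -0.7, -1.1]
grip_width: 0.0127
gripper_force: 58.7
```

Call:
send_rows(
  increments=[
    [[0.5,-0.4,0,0,0],[0.5,-0.4,0,0,0],[0.5,0,-2,0,0],[0.5,0,-2,0,0],[0.5,0,-0.5,0,0],[0.5,0,0,0,0],[0.5,1.5,0,0,0],[0.5,1.5,0,0,0],[0.5,0,0,0,0],[0.5,0,0.4,0,0],[0.5,0,0.3,0,0],[0.5,0,0,0,0]],
  ],
)

```text
clock: 12.55
ee_pos: [0.5351, -0.2771, 0.1]
orientation: [0.0, -0.0, 1.0, 0.0]
contact_force: [-0.0, -0.5, -1.3]
grip_width: 0.0127
gripper_force: 58.7
```

Call:
send_rows(
  increments=[
    [[0.5,0,0.1,0,0],[0.5,0,0.1,0,0],[0.5,0,0,0,0]],
  ],
)

```text
clock: 12.85
ee_pos: [0.5347, -0.2756, 0.0999]
orientation: [0.0, 0.0, 1.0, 0.0]
contact_force: [-0.4, 0.6, -0.8]
grip_width: 0.0125
gripper_force: 58.7
```

Call:
send_rows(
  increments=[
    [[0.5,0,0.05,0,0],[0.5,0,0.05,0,0],[0.5,0,0,0,0]],
  ],
)

```text
clock: 13.15
ee_pos: [0.5346, -0.2748, 0.1]
orientation: [0.0, 0.0, 1.0, 0.0]
contact_force: [-0.6, 0.0, -1.1]
grip_width: 0.0126
gripper_force: 58.7
```

Call:
send_rows(
  increments=[
    [[0.5,0,0.05,0,0],[0.5,0,0,0,0]],
  ],
)

```text
clock: 13.35
ee_pos: [0.5346, -0.2742, 0.1]
orientation: [-0.0, 0.0, 1.0, 0.0]
contact_force: [-0.5, 0.2, -1.0]
grip_width: 0.0126
gripper_force: 58.7
```

Call:
send_rows(
  increments=[
    [[0.5,0,0.04,0,0],[0.5,0,0,0,0],[0.5,0,0,0,0]],
  ],
)

```text
clock: 13.65
ee_pos: [0.5346, -0.2739, 0.1]
orientation: [0.0, 0.0, 1.0, 0.0]
contact_force: [-0.3, -0.7, -0.6]
grip_width: 0.0121
gripper_force: 58.7
```

Call:
send_rows(
  increments=[
    [[0.5,0,0.04,0,0],[0.5,0,0,0,0],[0.5,0,0,0,0]],
  ],
)

```text
clock: 13.95
ee_pos: [0.5346, -0.2736, 0.1001]
orientation: [0.0, 0.0, 1.0, -0.0]
contact_force: [0.2, -1.0, -1.1]
grip_width: 0.0127
gripper_force: 58.6
```

Call:
send_rows(
  increments=[
    [[0.5,0,0.03,0,0],[0.5,0,0,0,0],[0.5,0,0,0,0]],
  ],
)

```text
clock: 14.25
ee_pos: [0.5346, -0.2735, 0.1001]
orientation: [0.0, 0.0, 1.0, -0.0]
contact_force: [0.7, -3.0, 0.2]
grip_width: 0.0125
gripper_force: 58.7
```

Call:
send_rows(
  increments=[
    [[0.5,0,0,0,0],[0.5,0,-0.4,0,0],[0.5,0,-0.4,0,0],[0.5,0,0,-1,0],[0.5,0,0,-2,0],[0.5,0,0,-1,0],[0.5,-0.1,1,0,0],[0.5,-0.1,2,0,0],[0.5,0,1.2,0,0],[0.5,0,0,0,0],[0.5,0,0,0,0],[0.5,0,0,0,0]],
  ],
)

```text
clock: 15.45
ee_pos: [0.5365, -0.2393, 0.1397]
orientation: [-0.0, 0.0, 1.0, 0.0]
contact_force: [0.6, -0.0, -1.4]
grip_width: 0.0127
gripper_force: 58.7
```

Call:
send_rows(
  increments=[
    [[0.5,-0.06,-0.06,0.5,0],[0.5,0,0,0.7,0],[0.5,0,0,0.4,0],[0.5,0,0,0,0],[0.5,0,0,0,0]],
  ],
)

```text
clock: 15.95
ee_pos: [0.5371, -0.2398, 0.1238]
orientation: [-0.0, 0.0, 1.0, 0.0]
contact_force: [0.2, -0.8, -0.6]
grip_width: 0.0127
gripper_force: 58.7
```

Call:
send_rows(
  increments=[
    [[0.5,0,0,0.2,0],[0.5,0,0,0.2,0],[0.5,0,0,0.2,0],[0.5,0,0,0,0]],
  ],
)

```text
clock: 16.35
ee_pos: [0.5371, -0.2396, 0.1176]
orientation: [-0.0, 0.0, 1.0, 0.0]
contact_force: [0.5, 0.3, -0.9]
grip_width: 0.0128
gripper_force: 58.7
```

Call:
send_rows(
  increments=[
    [[0.5,0,0,0.2,0],[0.5,0,0,0.2,0],[0.5,0,0,0,0]],
  ],
)

```text
clock: 16.65
ee_pos: [0.5371, -0.2396, 0.1136]
orientation: [-0.0, 0.0, 1.0, 0.0]
contact_force: [0.2, 0.3, -0.4]
grip_width: 0.0126
gripper_force: 58.7
```

Call:
send_rows(
  increments=[
    [[0.5,0,0,0.1,0],[0.5,0,0,0.1,0],[0.5,0,0,0.1,0],[0.5,0,0,0,0]],
  ],
)

```text
clock: 17.05
ee_pos: [0.5374, -0.2399, 0.1113]
orientation: [0.0, 0.0, 1.0, -0.0]
contact_force: [-0.1, 0.1, 3.0]
grip_width: 0.0125
gripper_force: 59.1
```

Call:
send_rows(
  increments=[
    [[0.5,0,0,0.1,0],[0.5,0,0,0.1,0],[0.5,0,0,0.1,0],[0.5,0,0,0.1,0],[0.5,0,0,0,0]],
  ],
)

```text
clock: 17.55
ee_pos: [0.5375, -0.2401, 0.1074]
orientation: [0.0, 0.0, 1.0, -0.0]
contact_force: [-1.4, 0.2, 6.2]
grip_width: 0.0118
gripper_force: 59.3
```

Call:
send_rows(
  increments=[
    [[0.5,0,0,0.08,0],[0.5,0,0,0.07,0],[0.5,0,0,0,0]],
  ],
)

```text
clock: 17.85
ee_pos: [0.5376, -0.2401, 0.1063]
orientation: [0.001, 0.0, 1.0, -0.0]
contact_force: [-0.8, 0.2, 8.8]
grip_width: 0.0123
gripper_force: 59.5
```

Call:
send_rows(
  increments=[
    [[0.5,0,0,0.04,0],[0.5,0,0,0.04,0],[0.5,0,0,0,0]],
  ],
)

```text
clock: 18.15
ee_pos: [0.5376, -0.2401, 0.1056]
orientation: [0.001, 0.0, 1.0, -0.0]
contact_force: [-0.8, 0.6, 7.8]
grip_width: 0.0123
gripper_force: 59.6
```

Call:
send_rows(
  increments=[
    [[0.5,0,0,0.03,0],[0.5,0,0,0,0],[0.5,0,0,0,0]],
  ],
)

```text
clock: 18.45
ee_pos: [0.5377, -0.2401, 0.1054]
orientation: [0.001, 0.0, 1.0, -0.0]
contact_force: [-0.6, -0.5, 8.6]
grip_width: 0.0122
gripper_force: 59.6
```

Call:
send_rows(
  increments=[
    [[0.5,0,0,0.05,0],[0.5,0,0,0,0],[0.5,0,0,0,0]],
  ],
)

```text
clock: 18.75
ee_pos: [0.5377, -0.2402, 0.1049]
orientation: [0.001, 0.0, 1.0, -0.001]
contact_force: [-2.4, 1.1, 8.9]
grip_width: 0.0125
gripper_force: 59.7
```

Call:
send_rows(
  increments=[
    [[0.5,0,0,0.05,0],[0.5,0,0,0,0],[0.5,0,0,0,0]],
  ],
)

```text
clock: 19.05
ee_pos: [0.5377, -0.2402, 0.1045]
orientation: [0.001, 0.0, 1.0, -0.001]
contact_force: [-1.3, 0.5, 10.0]
grip_width: 0.0129
gripper_force: 59.8
```

Call:
send_rows(
  increments=[
    [[0.5,0,0,0.03,0],[0.5,0,0,0,0],[0.5,0,0,0,0]],
  ],
)

```text
clock: 19.35
ee_pos: [0.5377, -0.2402, 0.1043]
orientation: [0.001, 0.0, 1.0, -0.001]
contact_force: [-1.6, 1.4, 10.2]
grip_width: 0.0127
gripper_force: 59.8
```

Call:
send_rows(
  increments=[
    [[0.5,0,0,0.03,0],[0.5,0,0,0,0],[0.5,0,0,0,0]],
  ],
)

```text
clock: 19.65
ee_pos: [0.5377, -0.2402, 0.104]
orientation: [0.001, 0.0, 1.0, -0.001]
contact_force: [-2.0, 1.4, 9.9]
grip_width: 0.0125
gripper_force: 59.8
```

Call:
send_rows(
  increments=[
    [[0.5,0,0,0.04,0],[0.5,0,0,0,0],[0.5,0,0,0,0]],
  ],
)

```text
clock: 19.95
ee_pos: [0.5377, -0.2403, 0.1037]
orientation: [0.001, 0.0, 1.0, -0.001]
contact_force: [-1.7, 0.2, 10.6]
grip_width: 0.0127
gripper_force: 59.9
```

Run:
```python
from h import *
o=sensors.get_obs();print(o["ee_pos"],o["contact_force"],o["wrist_torque"])
e=o["ee_pos"]
a=optics.get_image("scene");x,y=[int(v) for v in proj("scene",e-[0,0,.03])]
print(x-40,y-40,proj("scene",[e[0],e[1],.038]),proj("scene",[e[0],e[1],.038+.028]))
print(sensors.get_obs()["contact_force"])
cv2.imwrite("pics/p1.png",cv2.resize(a[y-40:y+40,x-40:x+40],None,fx=7,fy=7,interpolation=cv2.INTER_CUBIC))
```

```text
[ 0.53773854 -0.2402573   0.10371179] [-1.69591086  0.23395133 10.5844013 ] [ 0.12564668  0.41226436 -0.04148685]
221 154 [262.31003657 207.88101181] [261.71420619 197.38479016]
[-0.89913053  0.02516296 11.40755993]
```

View pics/p1.png

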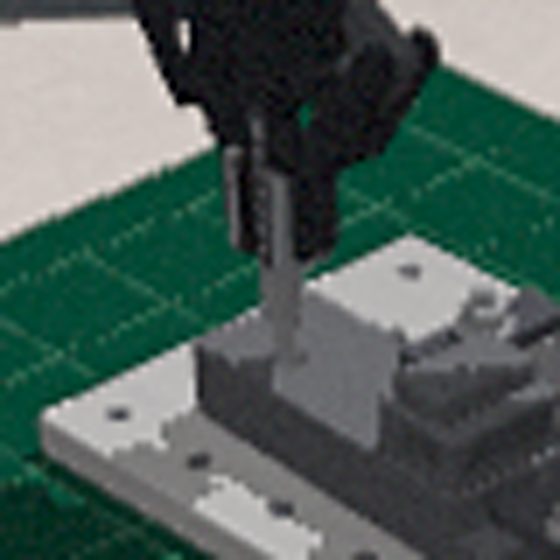

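The punch is in the recess on the deck, entering at crop (290,357), which is pixel (262.4,205). It looks slightly tilted, with its cap near crop (262,120), so I'll check the lean.

Run:
```python
from h import *
e=[.5377,-.2403]
for z in(.046,.07,.1,.146):print(z,(proj("scene",e+[z])-[221,154])*7)
print("lean +x 8mm at cap",(proj("scene",[e[0]+.008,e[1],.146])-[221,154])*7,"y",(proj("scene",[e[0],e[1]+.008,.146])-[221,154])*7)
```

```text
0.046 [287.99369365 356.29159325]
0.07 [284.39708401 292.93573482]
0.1 [279.77512418 211.54282218]
0.146 [272.4011519   81.74484572]
lean +x 8mm at cap [252.71908811  90.1814806 ] y [289.4366528   90.40918185]
```

Call:
send_rows(
  increments=[
    [[0.5,0.05,0,0,0],[0.5,0.05,0,0,0],[0.5,0,0,0,0],[0.5,0,0,0,0]],
  ],
)

```text
clock: 20.4
ee_pos: [0.5371, -0.2403, 0.1038]
orientation: [0.001, 0.0, 1.0, -0.001]
contact_force: [-0.0, -0.6, 9.8]
grip_width: 0.0122
gripper_force: 59.9
```

Call:
send_rows(
  increments=[
    [[0.5,0,0,-0.5,0],[0.5,0,0,-0.7,0],[0.5,0,0,-1,0],[0.5,0,0,-2,0],[0.5,0,0,-2,0],[0.5,0,0,-2,0],[0.5,0,0,-1,0],[0.5,0,0,0,0],[0.5,0,0,0,0]],
  ],
)

```text
clock: 21.3
ee_pos: [0.536, -0.2396, 0.1935]
orientation: [-0.0, 0.0, 1.0, 0.0]
contact_force: [0.3, 0.1, -1.4]
grip_width: 0.0125
gripper_force: 59.0
```

Run:
```python
from h import *
o=sensors.get_obs();e=o["ee_pos"];print(e,o["contact_force"],o["clock"])
a=optics.get_image("scene");x,y=[int(v) for v in proj("scene",e-[0,0,.03])]
for d in(-.075,-.074,-.04,0,.04):print(d,(proj("scene",e+[0,0,d])-[x-45,y-45])*6.5+3)
print("tip 5mm -x",(proj("scene",e+[-.005,0,-.075])-[x-45,y-45])*6.5+3)
cv2.imwrite("pics/p2.png",cv2.resize(a[y-45:y+45,x-45:x+45],None,fx=6.5,fy=6.5,interpolation=cv2.INTER_CUBIC))
```

```text
[ 0.53595774 -0.23961421  0.19348766] [ 0.31853218  0.05016089 -1.43449297] 21.3
-0.075 [304.31184373 417.14534757]
-0.074 [304.16643907 414.53745731]
-0.04 [299.13013917 324.22862997]
0 [292.9653724  213.73537645]
0.04 [286.52479357  98.3582218 ]
tip 5mm -x [315.46377723 412.16819312]
```

View pics/p2.png

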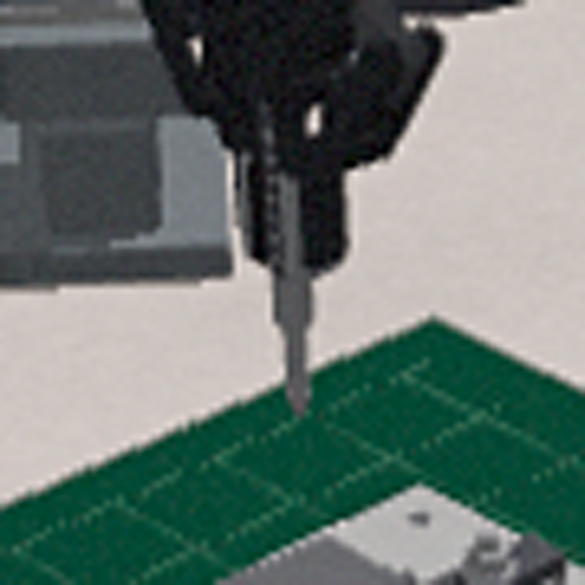

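The punch hangs upright in the grip. Its tip is at crop (300,414) against a predicted (304,417), so it has barely shifted.

Call:
send_rows(
  increments=[
    [[0.5,1,2.6,0,0],[0.5,1.5,4,0,0],[0.5,1.5,4,0,0],[0.5,1.5,4,0,0],[0.5,0,4.5,0,0],[0.5,0,4.5,0,0],[0.5,0,4.5,0,0],[0.5,0,4.5,0,0],[0.5,0,4,0,0],[0.5,0,3,0,0],[0.5,0,0,0,0],[0.5,0,0,0,0]],
  ],
)

```text
clock: 22.55
ee_pos: [0.4808, 0.1567, 0.1933]
orientation: [-0.001, -0.001, 1.0, -0.0]
contact_force: [0.3, -0.9, -1.3]
grip_width: 0.0126
gripper_force: 59.0
```

Call:
send_rows(
  increments=[
    [[0.5,0,0,0,0],[0.5,0,0,0,0]],
  ],
)

```text
clock: 22.75
ee_pos: [0.4815, 0.1553, 0.1941]
orientation: [-0.0, 0.001, 1.0, -0.0]
contact_force: [-0.0, 0.2, -1.2]
grip_width: 0.0124
gripper_force: 59.0
```

Call:
send_rows(
  increments=[
    [[0.5,0.04,0.07,2,0],[0.5,0,0,2.5,0],[0.5,0,0,1.5,0],[0.5,0,0,0,0],[0.5,0,0,0,0]],
  ],
)

```text
clock: 23.25
ee_pos: [0.4811, 0.1566, 0.1349]
orientation: [-0.0, 0.001, 1.0, 0.0]
contact_force: [-0.2, 0.6, -0.8]
grip_width: 0.0126
gripper_force: 59.0
```

Call:
send_rows(
  increments=[
    [[0.5,0,0,0.5,0],[0.5,0,0,0.5,0],[0.5,0,0,0.5,0],[0.5,0,0,0,0]],
  ],
)

```text
clock: 23.65
ee_pos: [0.4806, 0.157, 0.1187]
orientation: [-0.0, 0.0, 1.0, 0.0]
contact_force: [-0.4, -0.4, -1.4]
grip_width: 0.0127
gripper_force: 59.0
```

Call:
send_rows(
  increments=[
    [[0.5,0,0,0.7,0],[0.5,0,0,0.7,0],[0.5,0,0,0.6,0],[0.5,0,0,0.4,0],[0.5,0,0,0,0]],
  ],
)

```text
clock: 24.15
ee_pos: [0.4805, 0.1569, 0.0945]
orientation: [-0.001, 0.0, 1.0, 0.0]
contact_force: [0.0, 0.4, -1.4]
grip_width: 0.0124
gripper_force: 59.0
```

Call:
send_rows(
  increments=[
    [[0.5,0,0,0.2,0],[0.5,0,0,0.2,0],[0.5,0,0,0.1,0],[0.5,0,0,0,0]],
  ],
)

```text
clock: 24.55
ee_pos: [0.481, 0.157, 0.0903]
orientation: [-0.0, 0.0, 1.0, 0.0]
contact_force: [0.3, 0.7, -1.2]
grip_width: 0.0123
gripper_force: 59.0
```

Call:
send_rows(
  increments=[
    [[0.5,0,0,0.1,0],[0.5,0,0,0.1,0],[0.5,0,0,0.1,0],[0.5,0,0,0,0],[0.5,0,0,0,0]],
  ],
)

```text
clock: 25.05
ee_pos: [0.4811, 0.157, 0.0874]
orientation: [0.0, 0.0, 1.0, 0.0]
contact_force: [0.5, -0.1, -1.0]
grip_width: 0.013
gripper_force: 59.0
```

Call:
send_rows(
  increments=[
    [[0.5,0,0,0.1,0],[0.5,0,0,0,0],[1.8,0,0,0,0],[3,0,0,0,0],[5,0,0,0,0],[7,0,0,0,0],[8,0,0,0,0],[8,0,0,0,0],[8,0,0,0,0],[8,0,0,0,0]],
  ],
)

```text
clock: 26.05
ee_pos: [0.4811, 0.157, 0.0864]
orientation: [0.0, 0.0, 1.0, 0.0]
contact_force: [0.1, -0.7, -0.3]
grip_width: 0.0798
gripper_force: 0.0
```

Run:
```python
from h import *
o=sensors.get_obs();e=o["ee_pos"];print(e,o["contact_force"],o["grip_width"],o["gripper_force"])
a=optics.get_image("scene");cv2.imwrite("pics/r1.png",cv2.resize(a[190:330,350:490],None,fx=4.2,fy=4.2,interpolation=cv2.INTER_CUBIC))
```

```text
[0.48105801 0.15698082 0.08641295] [ 0.05664475 -0.74047784 -0.3166791 ] 0.07982950857507067 0.0
```

View pics/r1.png

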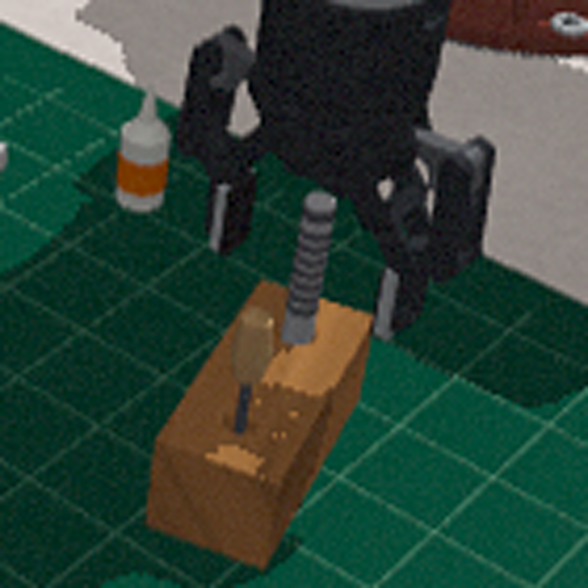

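The punch stands in its hole, with its cap at crop (320,200) and its foot at (300,335), and the fingers are clear on both sides. I'll retreat straight up.

Call:
send_rows(
  increments=[
    [[8,0,0,-1,0],[8,0,0,-3,0],[8,0,0,-4,0],[8,0,0,-4,0],[8,0,0,-3,0],[8,0,0,0,0],[8,0,0,0,0],[8,0,0,0,0],[8,0,0,0,0],[8,0,0,0,0]],
  ],
)

```text
clock: 27.1
ee_pos: [0.4806, 0.1569, 0.2355]
orientation: [-0.001, 0.0, 1.0, -0.0]
contact_force: [0.1, 0.4, 0.3]
grip_width: 0.08
gripper_force: 0.0
```

Run:
```python
from h import *
print(sensors.get_obs()["ee_pos"]);print(finish_job())
```

```text
[0.48057408 0.15691656 0.23546727]
the job is handed in; nothing more can be done
None
```

I handed the job in at about 27 s, with no verdict returned: three touch-offs at about 3–4 N, the kingpin recess pressed to about 11–12 N (nose fully in or nearly so), and the punch back in its hole, released.

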